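Close the degassing chamber and hold its lid on the seal

TASK

Turn the quarter-turn fastener on the degassing chamber until the slot in its head runs across the chamber (so that it will pass through the slot in the lid) and let go of it; then lift the lid by its handle, lower it squarely onto the chamber with the fastener through the lid's slot, and press it down fully against the frame so that the sprung seal is squeezed home. The program finishes while still holding the handle and pressing the lid down; do not let go. Leave the cup, the dish and the jar where they are.

Things in the scene. Friction and masses are not known exactly. Their poses are not given: they have to be found in the camera images.
- chamber: Degassing chamber fixed to the bench: an aluminium block 210 mm (its x) by 150 mm (its y) by 55 mm high with an open cavity in its top. Origin at the centre of its underside on the bench, z up. A black rectangular sprung seal (126 x 102 mm outside, centred at x = +20 mm) surrounds the cavity; the fastener stands at x = -75 mm, y = 0. The chamber's yaw is within 0.35 rad of the world's; it may stand on the left or on the right of the bench, the lid on the other side.
- seat (a point): Centre of the chamber's flat top face (the frame), 55 mm above the bench; axes as the chamber's. With the lid fully home, the lid's origin lies on this point and their axes agree.
- fastener (a joint): Angle of the quarter-turn fastener about the vertical, rad, counter-clockwise from above positive. 0: its bar-shaped head lies along the chamber's x; 1.571: across the chamber, along its y, which is aligned with the lid's slot. Starts between 0.15 and 0.75 and so is turned counter-clockwise by about 0.8 to 1.4 rad; stops at -0.1 and 1.9. Light friction (about 0.06 N m) keeps it where it is left. Within 0.2 rad of 1.571 the lid passes over it.
- fastener_head (a point): Centre of the fastener's steel head, a bar 40 mm long, 12 mm wide and 18 mm tall, with a dark screwdriver slot along its top; this point is 75 mm above the bench, the head spans 66 to 84 mm, and below it is a neck 12 mm across down to the frame at 55 mm. The point's x axis runs along the bar and turns with it.
- lid: Lid, a white plate 190 mm (its x) by 130 mm (its y) by 6 mm, about 0.35 kg, lying flat on the bench, handle up. Origin at the centre of its underside, z up; yaw within 0.5 rad of the world's, slot end (-x) towards the robot, as it also goes on the chamber.
- lid_handle (a point): Centre of the lid's handle, a flat steel bar 12 mm wide (lid x), 14 mm tall and 90 mm long (lid y) on two 12 mm square legs near its ends (66 mm free between them); this point is 10 mm in +x from the lid's origin and 51 mm above the lid's underside. 38 mm are free between plate and bar.
- lid_slot (a point): Centre of the slot through the lid, at x = -75 mm, y = 0 of the lid; the slot is 22 mm (lid x) by 50 mm (lid y), so the aligned fastener head has 5 mm play all round.
- seal (a joint): How far the sprung seal is squeezed, m: 0 when free (its top stands 8 mm above the frame, 63 mm above the bench), 0.008 when fully home and level with the frame, where the lid meets the frame. Spring: 3 N at first, 11 N fully home, so the lid's own weight squeezes it 2 mm at most and a push of about 8 N on the lid brings it home; 10 to 20 N is right.
- paper_cup: Bystander: paper cup 80 mm across, 85 mm high; origin under its centre.
- dish: Bystander: shallow white dish 90 mm across, 12 mm high; origin under its centre.
- jar: Bystander: white jar 60 mm across, 90 mm high; origin under its centre.
There are look-alikes about, which are no part of the job. Leave any blue or brown look-alike of the lid alone.

How it is judged:
By the outcome, as a careful person would: the job done as asked, in the order asked, and still so for the second after the job is handed in, while the arm keeps its last pose, push and grip.
It also fails if it takes over 64 s, if anything falls off the work surface, if the arm or the gripper's body presses on something with over 40 N, if the wrist force passes 120 N, or if a joint passes its speed limit or range.

ROBOT

A 7-joint arm with a two-finger parallel gripper is mounted at the origin on the work surface. World frame = base frame: x ahead of the robot, y to its left, z up, the work surface at z = 0. Lengths are in m, angles in rad, forces in N, time in s.
With the tool pointing down it reaches from about 0.425 to 0.925 m from the base axis. Payload 6.8 kg.
Tool frame: the origin (TCP) lies on the centre line of the jaws, within the pads' length; the fingertips stand 11 mm ahead of it and the grasp point (between the pads) lies 8 mm behind it; z points along the fingers, y is the direction in which the jaws open and shut (so a half turn about z gives the same grasp; the last joint's range is limited). The gripper opens to 85 mm and grips with 20 to 120 N. Pads are 22 mm wide; open, the fingers measure 114 mm over their backs; the gripper's body (76 mm by 85 mm) begins 54 mm behind the grasp point. The pads swing forward as they close: fully open they stand 13 mm farther back than shut.
Start: joints at [1.199, 0.477, 0.022, 1.555, -0.011, 1.109, -0.083], TCP at [0.176, -0.652, 0.242] pointing down, gripper open.
Joint ranges: [-2.96, 2.96], [-0.34, 2.1], [-1.41, 1.46], [0.24, 2.44], [-1.37, 4.51], [0.17, 1.92], [-2.96, 2.96]. Speed limits (rad/s): [2.39, 2.39, 3.14, 3.14, 3.14, 3.14, 3.14].

INTERFACE

Orientations are given as a rotation vector (axis times angle).
In Python, from bench import r gives the robot as it stands.
- The arm moves only by the tool send_rows, never from a script. Its argument "deltas" is a list of rows, each a list of 7 numbers: the opening, from 0 (shut) to 1 (fully open), then the shift along the tool's x, y, z as a fraction of full scale, then the turn, a rotation vector about the tool's x, y, z as a fraction of full scale. In form: [[hand, x, y, z, ax, ay, az], ...]. A call has 1 to 20 rows; each row is the pose to reach, as a shift and turn from the pose commanded when the call began, along the tool's axes at that moment, turning the shorter way round; what a row does not reach only later rows make up. Full scale, the value 1, is 150 mm for a shift and 180 degrees for a turn. A row lasts 1/12 s, in which the tool goes at most 41.7 mm and 7.16 degrees, less where a joint would pass 70% of its speed; a pose out of reach is approached as far as the arm can. A call with a number of a shift or a turn outside -1 to 1 is refused whole. A call with a gripper value outside its range is refused whole. The fingers move at their own pace and stop on an object; "squeeze" is the grip in N (left out, the last holds). Time passes only in rows, so rows that repeat a pose let the fingers close. It gives the time, the measured TCP pose, the force and the opening at its end, in the units of the state.
- r.get_obs(): the state, without advancing time (a new reading comes with each control period).
- r.grab_frame(name): name is "side" or "top"; returns a dict with "pixels" (480x640x3 uint8, red, green, blue), "camera_matrix" (3x3 intrinsics, pixels), "rvec" (rotation vector, rad) and "tvec" (3), from world to camera coordinates, as OpenCV has them. Camera axes: x right, y down, z forward; pixel columns grow to the right and rows downward; lengths in m; the calibration is good to about 2 mm. A picture is of the moment at which its call begins. There is no depth.
- r.hand_in(): hands the job in, once; it reports no verdict.
The state is a dict: "clock": time; "joints": joint angles; "qvel": joint speeds; "tau": joint torques, N m; "tcp_pos": TCP position; "orientation": TCP orientation; "contact_force": force on the tool from outside, world axes, zero at the start; "moment": the same for the moment, N m; "grip_width": finger opening in m.
Only numpy, scipy, OpenCV 4.12 (cv2) and the standard library are available. Lean on these libraries where they do the work, as an engineer would, in place of code of your own. Each camera call takes 0.05 s, during which the arm holds its last target. There are 200 camera calls.

## Working session

There is one attempt and no reset: what is moved stays moved. The work goes in short steps, Python scripts to look and compute and a tool call to move; the robot and the scene stay as the last step left them, time stands still between calls to the robot, and variables do not carry over. Pictures are saved under pics/ and viewed, about 8 in all and at most 12, crops included, and the job is handed in when it is done.

Besides the shell and the picture viewer there is one more tool, called as name(argument=value, ...) on one line, values as JSON. send_rows: Moves the arm, as the interface text tells. Shift numbers are shares of 150 mm and turn numbers shares of 180 degrees, none past 1 either way. Its arguments: {"type":"object","properties":{"deltas":{"type":"array","items":{"type":"array","items":{"type":"number"}}},"squeeze":{"type":"number"}},"required":["deltas"]}

```bash
ls; mkdir -p pics; python3 - <<'E'
from bench import r
import cv2,json,numpy as np
print(r.get_obs())
for n in("top","side"):
    f=r.grab_frame(n); cv2.imwrite(f"pics/{n}0.png",f["pixels"][:,:,::-1])
    print(n,f["camera_matrix"],f["rvec"],f["tvec"])
    np.savez(f"{n}0.npz",**f)
E
```

```text
pics
{'clock': 0.0, 'joints': array([ 1.19887118,  0.47784296,  0.02237244,  1.55644799, -0.01151271,
        1.10929402, -0.08308686]), 'qvel': array([ 0.00057277, -0.00046723, -0.00103206, -0.00034691, -0.00058072,
        0.0007931 , -0.00028622]), 'tau': array([ 8.49820208e-04, -5.96447325e+01,  1.60890877e+00, -2.81196606e+01,
        1.25965310e-02,  9.35904711e-03,  2.51149100e-05]), 'tcp_pos': array([ 0.17584558, -0.65110178,  0.24129905]), 'orientation': array([-3.11249159e+00, -4.12975026e-01,  6.07231017e-04]), 'contact_force': array([-0.56904593,  0.23026029, -0.60929202]), 'moment': array([-0.00848553,  0.03760572, -0.01387222]), 'grip_width': 0.08539763187674919}
top [[440.72527777   0.         317.77634791]
 [  0.         440.72527777 229.92471228]
 [  0.           0.           1.        ]] [ 2.18368145 -2.17012046  0.09154255] [0.00507017 0.52837908 1.05115331]
side [[453.85951146   0.         316.75183253]
 [  0.         453.85951146 240.52794788]
 [  0.           0.           1.        ]] [ 0.27750849 -2.7001946   1.40541116] [0.54289481 0.13148258 0.90688104]
```

View pics/top0.png

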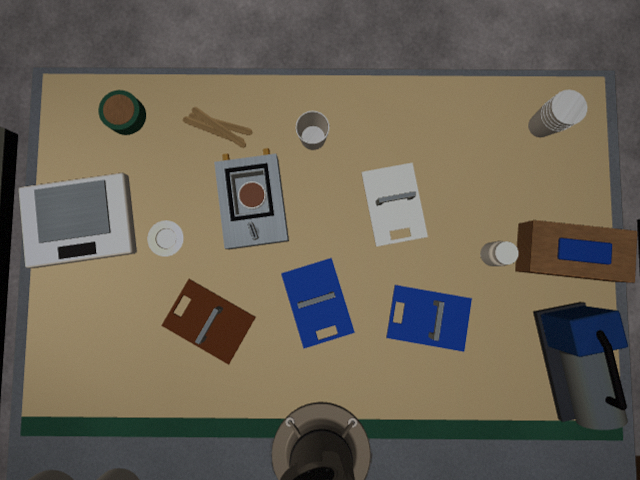

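View pics/side0.png

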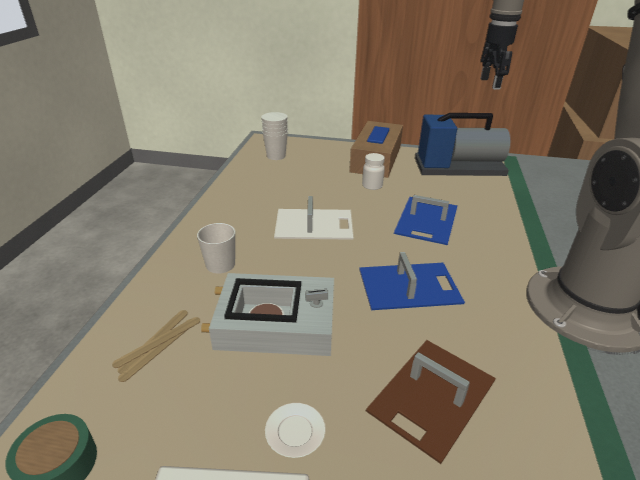

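The top view shows the chamber at about (252,200) with its fastener at (253,231), and the white lid at (395,204) with its slot at (400,234). The cup is at (312,130), the dish at (165,238) and the jar at (499,253). The side view shows the same layout. Next I'll enlarge both for precise corners.

```bash
cat > h.py <<'E'
import numpy as np,cv2
from scipy.spatial.transform import Rotation as R
def load(n,k=0): return dict(np.load(f"{n}{k}.npz"))
def proj(f,P): return cv2.projectPoints(np.asarray(P,float).reshape(-1,1,3),f["rvec"],f["tvec"],f["camera_matrix"],None)[0].reshape(-1,2)
def ray(f,uv,z):
    Rm=cv2.Rodrigues(f["rvec"])[0]; c=-Rm.T@f["tvec"].ravel()
    d=Rm.T@np.linalg.inv(f["camera_matrix"])@np.array([uv[0],uv[1],1.]); return c+d*(z-c[2])/d[2]
def crop(f,x,y,w,h,s): return cv2.resize(f["pixels"][y:y+h,x:x+w,::-1],None,fx=s,fy=s,interpolation=cv2.INTER_CUBIC)
E
python3 - <<'E'
from h import *
t=load("top");s=load("side")
print(proj(t,[[0,0,0],[.176,-.652,.242]]), ray(t,(252,200),.055),ray(t,(395,204),0))
cv2.imwrite("pics/c1.png",np.hstack([crop(t,205,145,95,110,4),crop(t,350,155,95,110,4)]))
cv2.imwrite("pics/c2.png",np.vstack([crop(s,195,260,160,100,4)[:, :],np.pad(crop(s,265,185,100,60,3),((0,0),(0,340),(0,0)))]))
E
```

```text
[[319.90215827 451.46234391]
 [669.6770777  409.84441191]] [0.59598575 0.16509902 0.055     ] [ 0.59652014 -0.18424456  0.        ]
```

View pics/c1.png

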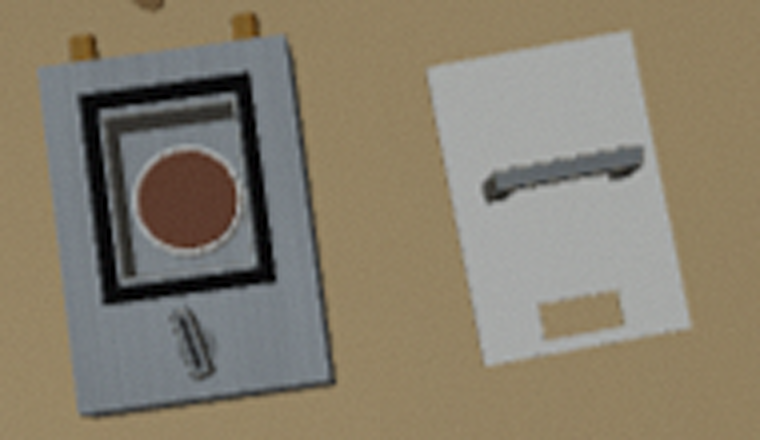

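View pics/c2.png

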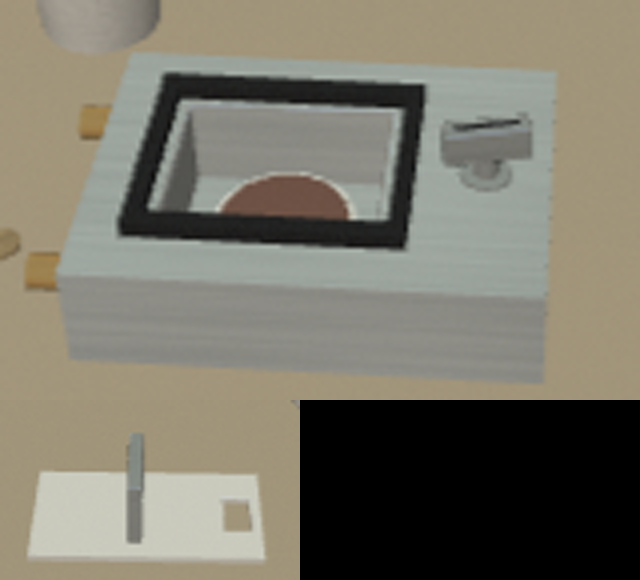

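```bash
cat > fit.py <<'E'
from h import *
from scipy.optimize import least_squares
t=load("top");s=load("side")
U=lambda p,x0,y0,k,mx=0,my=0:[((p[0]-mx+.5)/k-.5+x0),((p[1]-my+.5)/k-.5+y0)]
T1=lambda p:U(p,205,145,4);T2=lambda p:U(p,350,155,4,380);S1=lambda p:U(p,195,260,4);S2=lambda p:U(p,265,185,3,0,400)
def box(cx,cy,hx,hy,z): return [[cx+hx,cy+hy,z],[cx+hx,cy-hy,z],[cx-hx,cy-hy,z],[cx-hx,cy+hy,z]]
def fit(sets,x0):
    def res(q):
        M=R.from_euler('z',q[2]).as_matrix();return np.concatenate([(proj(f,np.array(P)@M.T+[q[0],q[1],0])-np.array(uv)).ravel() for f,P,uv in sets])
    o=least_squares(res,x0,loss='soft_l1');return o.x.round(4),np.abs(o.fun).round(1).max(),np.sqrt((o.fun**2).mean()).round(2)
fr=box(0,0,.105,.075,.055);se=box(.02,0,.063,.051,.063)
A=[(t,fr,[T1(p) for p in [(38,67),(285,37),(328,382),(82,412)]]),(t,se,[T1(p) for p in [(78,96),(250,72),(275,280),(103,303)]])]
B=[(s,fr,[S1(p) for p in [(60,277),(130,53),(555,71),(547,297)]]),(s,se,[S1(p) for p in [(119,233),(165,73),(425,87),(406,248)]])]
li=box(0,0,.095,.065,.006);sl=box(-.075,0,.011,.025,.006)
C=[(t,li,[T2(p) for p in [(427,68),(630,31),(691,327),(485,366)]]),(t,sl,[T2(p) for p in [(538,302),(620,290),(625,326),(543,339)]])]
D=[(s,li,[S2(p) for p in [(28,558),(40,472),(257,475),(265,561)]])]
for n,a,b,x0 in(("chamber",A,B,[.6,.165,.1]),("lid",C,D,[.6,-.18,.1])):
    for w in(a,b,a+b): print(n,*fit(w,x0))
ch=fit(A+B,[.6,.165,.1])[0]
print("fast pos",ch[:2]-.075*np.array([np.cos(ch[2]),np.sin(ch[2])]))
for n,f,p in(("top",t,[T1((187,318)),T1((204,372))]),("side",s,[S1((525,120)),S1((455,129))])):
    a,b=[ray(f,q,.084) for q in p];d=a-b;print(n,"mid",(a+b)/2,"len",np.hypot(*d[:2]),"ang",np.arctan2(d[1],d[0])-ch[2])
E
python3 fit.py
```

```text
chamber [0.5952 0.1691 0.1383] 1.2 0.43
chamber [0.5963 0.1734 0.1505] 2.3 0.83
chamber [0.5962 0.171  0.1446] 3.2 1.02
lid [ 0.5963 -0.181   0.187 ] 0.6 0.29
lid [ 0.5972 -0.1756  0.1915] 0.3 0.21
lid [ 0.5968 -0.1803  0.1897] 1.3 0.57
fast pos [0.52198273 0.16019275]
top mid [0.51999022 0.15586118 0.084     ] len 0.03272816035194418 ang 0.17703693139036625
side mid [0.52133101 0.16075652 0.084     ] len 0.03195376376202487 ang -2.8855864144062373
```

```bash
cat >> h.py <<'E'
def plan(pos,yaw=None):
    """fractions from measured pose to a target: pos world, yaw of tool x, tool down"""
    from bench import r
    o=r.get_obs(); Rc=R.from_rotvec(o["orientation"]); d=Rc.inv().apply(np.array(pos)-o["tcp_pos"])/.15
    x=Rc.as_matrix()[:,0]; y0=np.arctan2(x[1],x[0])
    Rt=R.from_euler('z',y0 if yaw is None else yaw)*R.from_rotvec([np.pi,0,0])
    a=(Rc.inv()*Rt).as_rotvec()/np.pi
    print("t",round(o["clock"],2),"pos",o["tcp_pos"].round(4),"yaw",y0.round(4),"tilt",Rc.as_matrix()[:,2].round(4),"q",o["joints"].round(2),"F",o["contact_force"].round(1),"w",round(o["grip_width"],4))
    print("shift",d.round(3),"turn",a.round(4))
E
python3 - <<'E'
from h import *
t=load("top");s=load("side")
Ps=[cv2.Rodrigues(f["rvec"])[0] for f in(t,s)]
M=[f["camera_matrix"]@np.c_[P,f["tvec"].ravel()] for f,P in zip((t,s),Ps)]
X=cv2.triangulatePoints(M[0],M[1],np.array([[603.,335]]).T,np.array([[488.,115]]).T);print((X[:3]/X[3]).ravel())
plan([.5,-.3,.33])
E
```

```text
[ 0.23865556 -0.55678534  0.1895118 ]
t 0.1 pos [ 0.1758 -0.6512  0.2414] yaw 0.2637 tilt [-6.0e-04  1.5e-03 -1.0e+00] q [ 1.2   0.48  0.02  1.56 -0.01  1.11 -0.08] F [ 0.2 -0.2 -0.1] w 0.0852
shift [ 2.697 -1.698 -0.588] turn [-0.0005  0.     -0.    ]
```

send_rows(deltas=[[1,0,0,-0.2,0,0,0],[1,0,0,-0.45,0,0,0],[1,0.2,-0.1,-0.6,0,0,0],[1,0.45,-0.3,-0.6,0,0,0],[1,0.7,-0.45,-0.6,0,0,0],[1,0.9,-0.6,-0.6,0,0,0],[1,1,-0.63,-0.6,0,0,0]])

```text
clock: 0.68
tcp_pos: [0.3002, -0.5162, 0.3324]
orientation: [-3.111, -0.422, -0.003]
contact_force: [1.1, -0.2, -0.1]
grip_width: 0.0853
```

send_rows(deltas=[[1,0.25,-0.15,0,0,0,0],[1,0.5,-0.3,0,0,0,0],[1,0.75,-0.45,0,0,0,0],[1,1,-0.6,0,0,0,0],[1,1,-0.65,0,0,0,0]])

```text
clock: 1.1
tcp_pos: [0.4213, -0.3818, 0.3319]
orientation: [-3.11, -0.427, -0.004]
contact_force: [0.5, 1.0, 0.3]
grip_width: 0.0855
```

```bash
python3 -c "
from h import *
plan([.521,.159,.16],.35)"
```

```text
t 1.1 pos [ 0.4213 -0.3818  0.3319] yaw 0.2732 tilt [ 0.0024  0.0029 -1.    ] q [ 0.75  0.24 -0.15  1.69  0.03  1.21 -0.7 ] F [0.5 1.  0.3] w 0.0855
shift [ 1.609 -3.29   1.158] turn [-0.0007 -0.001  -0.0244]
```

send_rows(deltas=[[0.6,0.12,-0.25,0,0,0,0],[0.6,0.25,-0.5,0,0,0,0],[0.6,0.37,-0.75,0,0,0,0],[0.6,0.5,-1,0,0,0,0]])

```text
clock: 1.43
tcp_pos: [0.4482, -0.223, 0.332]
orientation: [-3.114, -0.412, 0.001]
contact_force: [0.8, 0.3, 0.6]
grip_width: 0.0512
```

send_rows(deltas=[[0.6,0.12,-0.25,0,0,0,0],[0.6,0.25,-0.5,0,0,0,0],[0.6,0.37,-0.75,0.1,0,0,0],[0.6,0.5,-1,0.2,0,0,0]])

```text
clock: 1.77
tcp_pos: [0.4808, -0.0643, 0.3047]
orientation: [3.114, 0.413, 0.003]
contact_force: [0.2, -0.4, -0.7]
grip_width: 0.0509
```

send_rows(deltas=[[0.6,0.12,-0.25,0,0,0,-0.01],[0.6,0.25,-0.5,0.2,0,0,-0.024],[0.6,0.4,-0.75,0.4,0,0,-0.024],[0.6,0.5,-1,0.6,0,0,-0.024],[0.6,0.5,-1,0.6,0,0,-0.024],[0.6,0.5,-1,0.6,0,0,-0.024]])

```text
clock: 2.27
tcp_pos: [0.5116, 0.1036, 0.2108]
orientation: [-3.091, -0.542, 0.008]
contact_force: [-1.6, 0.4, 0.5]
grip_width: 0.0512
```

```bash
python3 -c "
from h import *
plan([.521,.159,.13],.35)"
```

```text
t 2.27 pos [0.5116 0.1036 0.2108] yaw 0.3471 tilt [-0.0058  0.0022 -1.    ] q [ 0.11  0.31 -0.51  1.92  0.17  0.96 -1.7 ] F [-1.6  0.4  0.5] w 0.0512
shift [ 0.187 -0.324  0.539] turn [-0.0013  0.0015 -0.0009]
```

send_rows(deltas=[[0.6,0.1,-0.16,0.15,0,0,0],[0.6,0.187,-0.324,0.35,0,0,0],[0.6,0.187,-0.324,0.54,0,0,0],[0.6,0.187,-0.324,0.54,0,0,0],[0.6,0.187,-0.324,0.54,0,0,0]])

```text
clock: 2.68
tcp_pos: [0.5232, 0.152, 0.1325]
orientation: [3.096, 0.53, -0.006]
contact_force: [0.7, 0.0, 0.6]
grip_width: 0.0515
```

```bash
python3 - <<'E'
from h import *
from bench import r
plan([.521,.159,.079],.35)
o=r.get_obs()
s=r.grab_frame("side");t=r.grab_frame("top")
print(proj(s,[o["tcp_pos"]]),proj(t,[o["tcp_pos"]]))
cv2.imwrite("pics/c3.png",np.hstack([crop(s,270,230,100,100,4),crop(t,210,180,95,100,4)]))
E
```

```text
t 2.68 pos [0.5232 0.152  0.1325] yaw 0.339 tilt [-0.0037 -0.0017 -1.    ] q [-0.01  0.45 -0.48  1.94  0.27  0.83 -1.87] F [0.7 0.  0.6] w 0.0515
shift [ 0.003 -0.049  0.356] turn [ 0.0001  0.0013 -0.0035]
[[317.3246728  266.36293219]] [[252.03018804 227.5524873 ]]
```

View pics/c3.png

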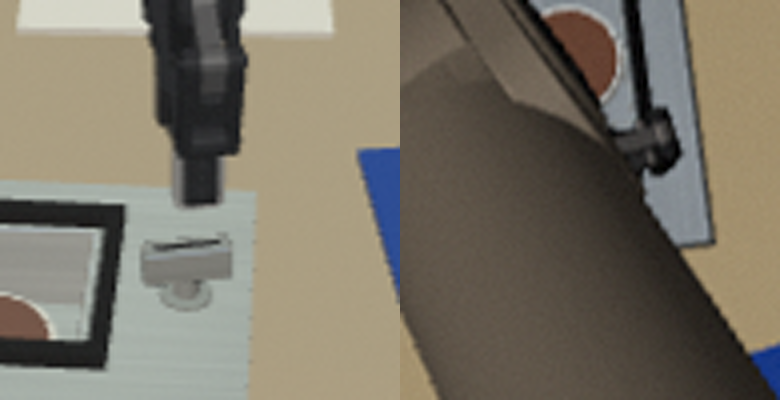

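send_rows(deltas=[[0.6,0,0,0.1,0,0,0],[0.6,0,0,0.2,0,0,0],[0.6,0,0,0.3,0,0,0],[0.6,0,0,0.35,0,0,0],[0.6,0,0,0.35,0,0,0],[0.6,0,0,0.35,0,0,0]])

```text
clock: 3.28
tcp_pos: [0.525, 0.1529, 0.0821]
orientation: [3.097, 0.529, 0.002]
contact_force: [0.4, 0.2, 0.3]
grip_width: 0.0515
```

```bash
python3 -c "
from h import *
plan([.521,.1585,.079],.36)"
```

```text
t 3.28 pos [0.525  0.1529 0.0821] yaw 0.3382 tilt [ 1.4e-03  1.0e-04 -1.0e+00] q [-0.04  0.52 -0.45  1.97  0.33  0.73 -1.92] F [0.4 0.2 0.3] w 0.0515
shift [-0.013 -0.044  0.02 ] turn [ 0.0001 -0.0004 -0.0069]
```

send_rows(deltas=[[0.6,-0.013,-0.044,0.02,0,0,-0.007],[0.6,-0.013,-0.044,0.02,0,0,-0.007],[0,-0.013,-0.044,0.02,0,0,-0.007],[0,-0.013,-0.044,0.02,0,0,-0.007],[0,-0.013,-0.044,0.02,0,0,-0.007],[0,-0.013,-0.044,0.02,0,0,-0.007],[0,-0.013,-0.044,0.02,0,0,-0.007],[0,-0.013,-0.044,0.02,0,0,-0.007]], squeeze=25)

```text
clock: 3.95
tcp_pos: [0.5201, 0.16, 0.0784]
orientation: [-3.089, -0.565, -0.001]
contact_force: [-3.6, 3.1, 6.4]
grip_width: 0.0112
```

```bash
python3 -c "
from h import *
plan([.521,.1585,.079],1.713)
from bench import r; print(r.get_obs()['moment'])"
```

```text
t 3.95 pos [0.5201 0.16   0.0784] yaw 0.362 tilt [ 3.0e-04  1.1e-03 -1.0e+00] q [-0.05  0.52 -0.45  1.98  0.34  0.72 -1.92] F [-3.6  3.1  6.4] w 0.0112
shift [ 0.002  0.011 -0.004] turn [-1.0e-04 -4.0e-04 -4.3e-01]
[0.69923319 0.70565552 0.00824213]
```

send_rows(deltas=[[0,0,0,0,0,0,-0.03],[0,0,0,0,0,0,-0.06],[0,0,0,0,0,0,-0.09],[0,0,0,0,0,0,-0.12],[0,0,0,0,0,0,-0.15],[0,0,0,0,0,0,-0.18],[0,0,0,0,0,0,-0.21],[0,0,0,0,0,0,-0.24],[0,0,0,0,0,0,-0.27],[0,0,0,0,0,0,-0.3],[0,0,0,0,0,0,-0.33],[0,0,0,0,0,0,-0.36],[0,0,0,0,0,0,-0.39],[0,0,0,0,0,0,-0.42],[0,0,0,0,0,0,-0.43],[0,0,0,0,0,0,-0.43],[0,0,0,0,0,0,-0.43]])

```text
clock: 5.37
tcp_pos: [0.5221, 0.1588, 0.0784]
orientation: [2.06, 2.369, 0.005]
contact_force: [6.1, 0.9, 1.5]
grip_width: 0.0115
```

```bash
python3 -c "
from h import *
plan([.521,.1585,.079],1.713)
from bench import r; print(r.get_obs()['moment'])"
```

```text
t 5.37 pos [0.5221 0.1588 0.0784] yaw 1.71 tilt [ 0.0032  0.0011 -1.    ] q [ 0.19  0.61 -0.77  1.96  0.58  0.81 -0.78] F [6.1 0.9 1.5] w 0.0115
shift [-0.001 -0.008 -0.004] turn [ 0.0011 -0.0002 -0.0009]
[ 0.24296192 -1.32661995  0.0663338 ]
```

send_rows(deltas=[[0.5,0,0,0,0,0,0],[0.5,0,0,0,0,0,0],[0.5,0,0,0,0,0,0],[0.5,0,0,-0.15,0,0,0],[0.5,0,0,-0.4,0,0,0],[0.5,0,0,-0.65,0,0,0],[0.5,0,0,-0.9,0,0,0],[0.5,-0.2,0,-0.95,0,0,0],[0.5,-0.45,0,-0.95,0,0,0],[0.5,-0.7,0,-0.95,0,0,0],[0.5,-1,0,-0.95,0,0,0],[0.5,-1,0,-0.95,0,0,0]])

```text
clock: 6.37
tcp_pos: [0.5414, 0.0007, 0.2191]
orientation: [2.072, 2.36, -0.009]
contact_force: [0.9, -1.1, -0.4]
grip_width: 0.0427
```

```bash
python3 - <<'E'
from h import *
L=np.array([.5968,-.1785]);w=.19
H=L+.01*np.array([np.cos(w),np.sin(w)]);print(H)
plan([*H,.16],w+np.pi/2)
E
```

```text
[ 0.60662004 -0.17661141]
t 6.37 pos [0.5414 0.0007 0.2191] yaw 1.7007 tilt [-0.0026 -0.005  -1.    ] q [ 0.57  0.41 -0.87  1.85  0.37  1.05 -0.32] F [ 0.9 -1.1 -0.4] w 0.0427
shift [-1.226  0.279  0.399] turn [-0.0011  0.0014 -0.0191]
```

send_rows(deltas=[[0.5,-0.25,0.05,0,0,0,-0.01],[0.5,-0.5,0.1,0,0,0,-0.019],[0.5,-0.75,0.2,0.1,0,0,-0.019],[0.5,-1,0.279,0.3,0,0,-0.019],[0.5,-1,0.279,0.4,0,0,-0.019],[0.5,-1,0.279,0.4,0,0,-0.019],[0.5,-1,0.279,0.4,0,0,-0.019]])

```text
clock: 6.95
tcp_pos: [0.6025, -0.1317, 0.159]
orientation: [-1.985, -2.43, 0.002]
contact_force: [0.4, 0.8, 0.4]
grip_width: 0.0426
```

```bash
python3 - <<'E'
from h import *
from bench import r
plan([.6066,-.1766,.11],.19+np.pi/2)
s=r.grab_frame("side");t=r.grab_frame("top")
np.savez("top1.npz",**t);np.savez("side1.npz",**s)
cv2.imwrite("pics/c4.png",np.vstack([np.hstack([crop(t,205,145,95,110,4),crop(t,350,155,95,110,4)]),np.hstack([crop(s,265,265,75,50,4),crop(s,265,170,115,50,4)])])[:600])
E
```

```text
t 6.95 pos [ 0.6025 -0.1317  0.159 ] yaw 1.7713 tilt [-0.0038  0.0015 -1.    ] q [ 0.68  0.6  -0.79  1.73  0.48  1.02 -0.08] F [0.4 0.8 0.4] w 0.0426
shift [-0.3   -0.032  0.326] turn [-0.0011 -0.0007  0.0033]
```

View pics/c4.png

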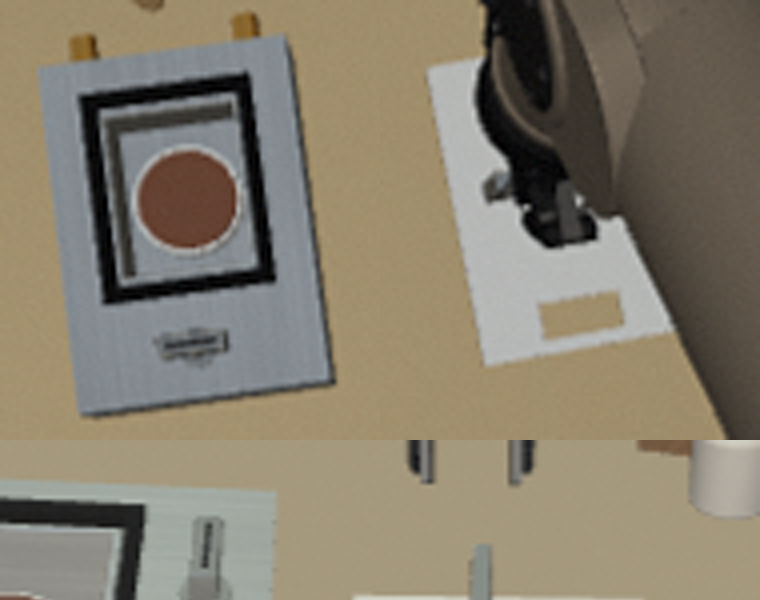

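The fastener now lies across the chamber, with its head at crop (192,343) parallel to the frame's edge. The gripper straddles the lid's handle. I'll go down and grip it.

send_rows(deltas=[[0.5,-0.15,-0.015,0,0,0,0.003],[0.5,-0.3,-0.032,0,0,0,0.003],[0.5,-0.3,-0.032,0.1,0,0,0.003],[0.5,-0.3,-0.032,0.3,0,0,0.003],[0.5,-0.3,-0.032,0.3,0,0,0.003],[0.5,-0.3,-0.032,0.3,0,0,0.003]])

```text
clock: 7.55
tcp_pos: [0.6075, -0.1756, 0.1156]
orientation: [-1.995, -2.424, 0.001]
contact_force: [-0.1, -0.1, 0.6]
grip_width: 0.0425
```

```bash
python3 -c "
from h import *
plan([.6066,-.1766,.043],.19+np.pi/2)"
```

```text
t 7.55 pos [ 0.6075 -0.1756  0.1156] yaw 1.7644 tilt [-1.7e-03  8.0e-04 -1.0e+00] q [ 0.71  0.66 -0.75  1.73  0.53  0.97 -0.05] F [-0.1 -0.1  0.6] w 0.0425
shift [-0.006 -0.006  0.484] turn [-0.0005 -0.0003  0.0012]
```

send_rows(deltas=[[0.5,-0.006,-0.006,0.12,0,0,0],[0.5,-0.006,-0.006,0.25,0,0,0],[0.5,-0.006,-0.006,0.35,0,0,0],[0.5,-0.006,-0.006,0.43,0,0,0],[0.5,-0.006,-0.006,0.484,0,0,0],[0.5,-0.006,-0.006,0.484,0,0,0],[0.5,-0.006,-0.006,0.484,0,0,0]])

```text
clock: 8.13
tcp_pos: [0.6077, -0.1781, 0.0431]
orientation: [-1.998, -2.424, -0.0]
contact_force: [0.3, -1.3, 1.1]
grip_width: 0.0425
```

send_rows(deltas=[[0,0,0,0,0,0,0],[0,0,0,0,0,0,0],[0,0,0,0,0,0,0],[0,0,0,0,0,0,0],[0,0,0,0,0,0,0],[0,0,0,0,0,0,0],[0,0,0,0,0,0,0],[0,0,0,0,0,0,0]], squeeze=80)

```text
clock: 8.8
tcp_pos: [0.6079, -0.1784, 0.0439]
orientation: [1.998, 2.423, 0.0]
contact_force: [-2.6, -0.7, 5.9]
grip_width: 0.0107
```

```bash
python3 -c "
from h import *
plan([.6066,-.1766,.043],.19+np.pi/2)"
```

```text
t 8.8 pos [ 0.6079 -0.1784  0.0439] yaw 1.7622 tilt [ 1.1e-03 -5.0e-04 -1.0e+00] q [ 0.67  0.75 -0.69  1.76  0.61  0.86 -0.11] F [-2.6 -0.7  5.9] w 0.0107
shift [ 0.014 -0.006  0.006] turn [0.0003 0.0002 0.0004]
```

send_rows(deltas=[[0,0,0,-0.05,0,0,0],[0,0,0,-0.15,0,0,0],[0,0,0,-0.3,0,0,0],[0,0,0,-0.45,0,0,0],[0,0,0,-0.6,0,0,0],[0,0,0,-0.75,0,0,0],[0,0,0,-0.9,0,0,0],[0,0,0,-1,0,0,0],[0,0,0,-1,0,0,0],[0,0,0,-1,0,0,0]])

```text
clock: 9.63
tcp_pos: [0.6075, -0.1785, 0.1934]
orientation: [1.998, 2.423, 0.0]
contact_force: [-0.2, -0.9, -4.7]
grip_width: 0.0102
```

```bash
python3 - <<'E'
from h import *
def T(p):
    c,s=np.cos(p[2]),np.sin(p[2]);return np.array([[c,-s,p[0]],[s,c,p[1]],[0,0,1]])
g=T([.6079,-.1784,1.7622])
for c,l in(([.5952,.1691,.1383],[.5963,-.181,.187]),([.5963,.1734,.1505],[.5972,-.1756,.1915])):
    X=T(c)@np.linalg.inv(T(l))@g;print(X[:2,2],np.arctan2(X[1,0],X[0,0]))
plan([.606,.172,.194],1.715)
E
```

```text
[0.60691282 0.17113222] 1.7135
[0.60687624 0.17016378] 1.7212
t 9.63 pos [ 0.6075 -0.1785  0.1934] yaw 1.7622 tilt [ 1.1e-03 -6.0e-04 -1.0e+00] q [ 0.75  0.58 -0.8   1.67  0.46  1.09  0.01] F [-0.2 -0.9 -4.7] w 0.0102
shift [ 2.296  0.434 -0.006] turn [0.0003 0.0003 0.015 ]
```

send_rows(deltas=[[0,0.1,0.02,0,0,0,0],[0,0.25,0.05,0,0,0,0],[0,0.45,0.09,0,0,0,0.005],[0,0.65,0.13,0,0,0,0.008],[0,0.85,0.17,0,0,0,0.01],[0,1,0.19,0,0,0,0.015]])

```text
clock: 10.13
tcp_pos: [0.6055, -0.0219, 0.1911]
orientation: [-2.05, -2.376, 0.001]
contact_force: [0.3, 1.1, -4.5]
grip_width: 0.0104
```

send_rows(deltas=[[0,0.2,0.03,0,0,0,0],[0,0.4,0.06,0,0,0,0],[0,0.6,0.09,0,0,0,0],[0,0.8,0.12,0,0,0,0],[0,0.95,0.14,0,0,0,0],[0,1,0.15,0,0,0,0],[0,1,0.15,0,0,0,0],[0,1,0.15,0,0,0,0]])

```text
clock: 10.8
tcp_pos: [0.6067, 0.1256, 0.1913]
orientation: [-2.054, -2.376, 0.004]
contact_force: [-0.3, -1.6, -4.4]
grip_width: 0.0107
```

```bash
python3 -c "
from h import *
plan([.6069,.1707,.165],1.716)"
```

```text
t 10.8 pos [0.6067 0.1256 0.1913] yaw 1.7162 tilt [-0.0025 -0.0012 -1.    ] q [ 0.28  0.57 -0.82  1.7   0.46  1.08 -0.54] F [-0.3 -1.6 -4.4] w 0.0107
shift [0.298 0.045 0.175] turn [-0.0008  0.0003  0.    ]
```

send_rows(deltas=[[0,0.15,0.02,0,0,0,0],[0,0.298,0.045,0.1,0,0,0],[0,0.298,0.045,0.2,0,0,0],[0,0.298,0.045,0.3,0,0,0],[0,0.298,0.045,0.3,0,0,0],[0,0.298,0.045,0.3,0,0,0]])

```text
clock: 11.3
tcp_pos: [0.6074, 0.1682, 0.1461]
orientation: [-2.058, -2.373, 0.006]
contact_force: [-0.4, -0.1, -4.0]
grip_width: 0.0107
```

```bash
python3 - <<'E'
from h import *
from bench import r
plan([.6069,.1707,.14],1.716)
s=r.grab_frame("side");t=r.grab_frame("top")
np.savez("top2.npz",**t);np.savez("side2.npz",**s)
cv2.imwrite("pics/c5.png",np.vstack([np.pad(crop(t,205,145,110,70,3),((0,0),(0,350),(0,0)))*0+np.pad(crop(t,205,175,110,70,3),((0,0),(0,350),(0,0))),crop(s,195,235,170,95,4)]))
E
```

```text
t 11.3 pos [0.6074 0.1682 0.1461] yaw 1.7125 tilt [-0.003  -0.0025 -1.    ] q [ 0.19  0.63 -0.79  1.71  0.52  1.02 -0.64] F [-0.4 -0.1 -4. ] w 0.0107
shift [ 0.017 -0.001  0.041] turn [-0.0011  0.0006 -0.0011]
```

View pics/c5.png

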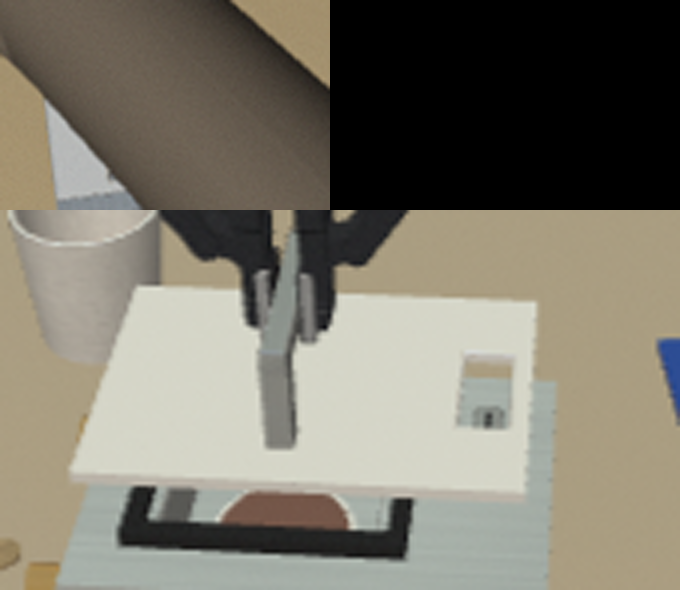

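```bash
cat > fit2.py <<'E'
import io,contextlib
with contextlib.redirect_stdout(io.StringIO()):
    from fit import *
S=lambda p:U(p,195,235,4,0,210)
z=.108
E=[(s,box(0,0,.095,.065,z),[S(p) for p in [(72,475),(135,287),(537,302),(525,491)]]),(s,box(-.075,0,.011,.025,z),[S(p) for p in [(457,425),(463,353),(513,356),(511,429)]])]
# order of box: x+y+, x+y-, x-y-, x-y+ ; image left = x+
print("lid now",fit(E,[.6,.17,.14]))
print("chamber side",fit(B,[.6,.17,.14]))
E
python3 fit2.py
```

```text
lid now (array([0.5978, 0.1697, 0.1508]), np.float64(0.6), np.float64(0.33))
chamber side (array([0.5963, 0.1734, 0.1505]), np.float64(2.3), np.float64(0.83))
```

send_rows(deltas=[[0,0.015,0.003,0,-0.001,0,0],[0,0.015,0.003,0.05,-0.001,0,0],[0,0.015,0.003,0.08,-0.001,0,0],[0,0.015,0.003,0.08,-0.001,0,0],[0,0.015,0.003,0.08,-0.001,0,0]])

```text
clock: 11.82
tcp_pos: [0.6076, 0.1732, 0.1353]
orientation: [2.054, 2.375, 0.002]
contact_force: [1.0, -0.0, -4.6]
grip_width: 0.0105
```

```bash
python3 -c "
from h import *
plan([.6064,.1707,.114],1.716)"
```

```text
t 11.82 pos [0.6076 0.1732 0.1353] yaw 1.7152 tilt [ 0.0022 -0.     -1.    ] q [ 0.17  0.65 -0.78  1.72  0.53  1.   -0.66] F [ 1.  -0.  -4.6] w 0.0105
shift [-0.015 -0.011  0.142] turn [ 0.0007  0.0001 -0.0002]
```

send_rows(deltas=[[0,-0.015,-0.009,0,0,0,0],[0,-0.015,-0.009,0,0,0,0],[0,-0.015,-0.009,0,0,0,0],[0,-0.015,-0.009,0,0,0,0]])

```text
clock: 12.15
tcp_pos: [0.607, 0.171, 0.136]
orientation: [2.054, 2.374, 0.004]
contact_force: [0.1, 0.5, -3.3]
grip_width: 0.011
```

```bash
python3 - <<'E'
from h import *
from bench import r
plan([.6064,.1707,.106],1.716)
s=r.grab_frame("side");np.savez("side3.npz",**s)
cv2.imwrite("pics/c6.png",crop(s,195,240,170,100,4))
E
```

```text
t 12.15 pos [0.607 0.171 0.136] yaw 1.715 tilt [ 3.5e-03  5.0e-04 -1.0e+00] q [ 0.18  0.64 -0.78  1.72  0.53  1.   -0.65] F [ 0.1  0.5 -3.3] w 0.011
shift [-0.001 -0.005  0.2  ] turn [ 0.0011  0.     -0.0003]
```

View pics/c6.png

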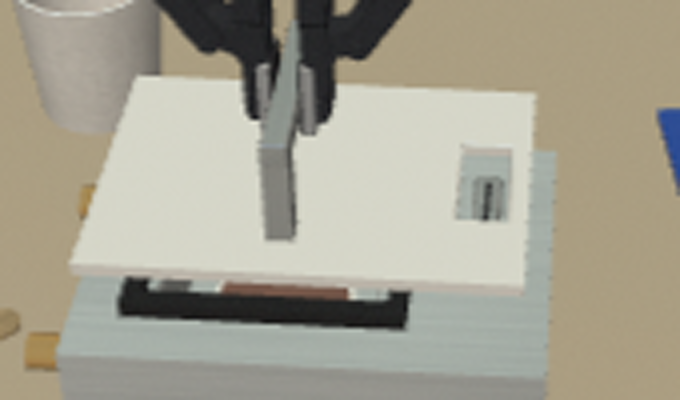

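```bash
python3 - <<'E'
from h import *
s=load("side",3)
S=lambda x,y:((x+.5)/4-.5+195,(y+.5)/4-.5+240)
M=np.array([[np.cos(.147),np.sin(.147)],[-np.sin(.147),np.cos(.147)]])
zt=.136-.0439+.006
f=lambda uv,z:M@ray(s,S(*uv),z)[:2]*1e3
print("head far end mid",f((489,177),.084),"side edges",f((475,185),.084),f((504,185),.084))
print("slot far L,R",f((462,147),zt),f((512,149),zt),"near L,R",f((457,220),zt),f((510,222),zt))
E
```

```text
head far end mid [540.75496652  63.88146106] side edges [546.79240749  69.83138477] [533.6724152   69.00096496]
slot far L,R [553.3186439   60.33658396] [530.63859436  60.31118638] near L,R [552.25120198 109.59879041] [529.39327627 109.44445126]
```

send_rows(deltas=[[0,-0.003,-0.006,0.03,0.001,0,0],[0,-0.003,-0.006,0.06,0.001,0,0],[0,-0.003,-0.006,0.09,0.001,0,0],[0,-0.003,-0.006,0.12,0.001,0,0],[0,-0.003,-0.006,0.15,0.001,0,0],[0,-0.003,-0.006,0.17,0.001,0,0],[0,-0.003,-0.006,0.17,0.001,0,0],[0,-0.003,-0.006,0.17,0.001,0,0]])

```text
clock: 12.87
tcp_pos: [0.606, 0.1705, 0.11]
orientation: [-2.055, -2.376, 0.001]
contact_force: [0.2, -0.5, -3.4]
grip_width: 0.0105
```

```bash
python3 -c "
from h import *
plan([.6062,.1704,.099],1.716)"
```

```text
t 12.87 pos [0.606  0.1705 0.11  ] yaw 1.7152 tilt [-5.e-04 -0.e+00 -1.e+00] q [ 0.17  0.67 -0.76  1.74  0.55  0.96 -0.67] F [ 0.2 -0.5 -3.4] w 0.0105
shift [-0.001  0.001  0.074] turn [-0.0002 -0.     -0.0002]
```

send_rows(deltas=[[0,0,0,0.02,0,0,0],[0,0,0,0.04,0,0,0],[0,0,0,0.055,0,0,0],[0,0,0,0.065,0,0,0],[0,0,0,0.065,0,0,0],[0,0,0,0.065,0,0,0]])

```text
clock: 13.37
tcp_pos: [0.6067, 0.1708, 0.1013]
orientation: [2.055, 2.375, 0.002]
contact_force: [0.0, -0.3, 3.4]
grip_width: 0.0101
```

send_rows(deltas=[[0,0,0,0.01,0,0,0],[0,0,0,0.015,0,0,0],[0,0,0,0.015,0,0,0],[0,0,0,0.015,0,0,0]])

```text
clock: 13.7
tcp_pos: [0.6067, 0.1709, 0.0991]
orientation: [2.055, 2.375, 0.002]
contact_force: [-0.8, 0.2, 4.9]
grip_width: 0.0103
```

send_rows(deltas=[[0,0,0,0.01,0,0,0],[0,0,0,0.013,0,0,0],[0,0,0,0.013,0,0,0],[0,0,0,0.013,0,0,0]])

```text
clock: 14.03
tcp_pos: [0.6068, 0.1709, 0.0989]
orientation: [2.054, 2.374, 0.002]
contact_force: [-5.1, -4.4, 18.8]
grip_width: 0.0105
```

send_rows(deltas=[[0,0,0,0.007,0,0,0],[0,0,0,0.007,0,0,0],[0,0,0,0.007,0,0,0]])

```text
clock: 14.28
tcp_pos: [0.6068, 0.1708, 0.0988]
orientation: [2.054, 2.374, 0.001]
contact_force: [-8.5, -5.6, 27.2]
grip_width: 0.0102
```

send_rows(deltas=[[0,0,0,-0.009,0,0,0],[0,0,0,-0.009,0,0,0],[0,0,0,-0.009,0,0,0],[0,0,0,-0.009,0,0,0],[0,0,0,-0.009,0,0,0],[0,0,0,-0.009,0,0,0]])

```text
clock: 14.78
tcp_pos: [0.6068, 0.1709, 0.0988]
orientation: [2.054, 2.375, 0.002]
contact_force: [-4.8, -3.3, 17.4]
grip_width: 0.0103
```

```bash
python3 - <<'E'
from h import *
from bench import r
plan([.6064,.1707,.099],1.716)
print(r.get_obs()["moment"])
s=r.grab_frame("side");np.savez("side4.npz",**s)
cv2.imwrite("pics/c7.png",crop(s,195,240,170,120,4))
E
```

```text
t 14.78 pos [0.6068 0.1709 0.0988] yaw 1.7151 tilt [ 1.9e-03 -3.0e-04 -1.0e+00] q [ 0.16  0.69 -0.75  1.74  0.57  0.94 -0.68] F [-4.8 -3.3 17.4] w 0.0103
shift [-0.001 -0.003 -0.001] turn [ 0.0006  0.0002 -0.0003]
[-0.57703758  1.0082747   0.0548939 ]
```

View pics/c7.png

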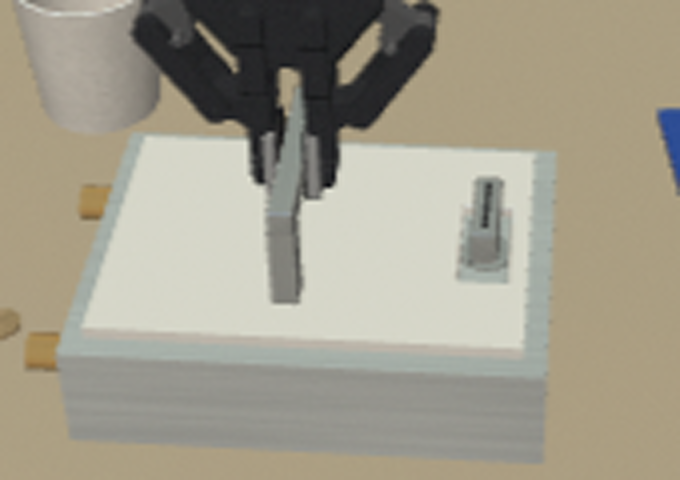

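The lid lies flat with an even border, and the fastener head stands through the slot at about (487,220). I'll ease the push slightly and hand in.

send_rows(deltas=[[0,0,0,-0.002,0,0,0],[0,0,0,-0.002,0,0,0],[0,0,0,-0.002,0,0,0],[0,0,0,-0.002,0,0,0]])

```text
clock: 15.17
tcp_pos: [0.6067, 0.1708, 0.0988]
orientation: [2.055, 2.375, 0.002]
contact_force: [-3.6, -2.9, 15.2]
grip_width: 0.0106
```

```bash
python3 - <<'E'
from bench import r
o=r.get_obs();print(o["tcp_pos"],o["contact_force"],o["grip_width"])
if 11<o["contact_force"][2]<19: print(r.hand_in())
E
```

```text
[0.60673973 0.17084202 0.09882735] [-3.63968762 -2.89749428 15.22435069] 0.010619616851525631
the job is handed in; nothing more can be done
None
```

The job is handed in at about 15 s. The fastener is turned across the chamber and released, and the lid is on with the fastener through its slot. The arm still holds the handle and presses the lid down.

**Last checks**
- **Push:** 15 N downward, within the 10 to 20 N range. It was 27 N for a moment before I eased off. About 4 N of sideways force is left.
- **Lid home:** going down, the force climbed gently to 4.9 N and then steeply. The TCP stopped at z = 0.0988 m, against 0.0989 m expected with the lid on the frame.
- **Side picture:** the lid lies flat with an even border, and the fastener head stands through the slot.
- **Bystanders:** the cup, dish and jar were never approached. I took no last picture of the dish and jar.

**What disagreed:** the two cameras differed by 4 to 5 mm in absolute y. I relied on positions relative to the chamber and on where the jaws centred, which agreed to about 1 mm. The arm hid the chamber from the top camera while it carried the lid, so the fit was checked from the side only.

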